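# Check the fume extractor's filter against the light

### The arm

A 7-joint arm with a two-finger parallel gripper is mounted at the origin on the work surface. World frame = base frame: x ahead of the robot, y to its left, z up, the work surface at z = 0. Lengths are in m, angles in rad, forces in N, time in s.
With the tool pointing down it reaches from about 0.425 to 0.95 m from the base axis. Payload 16.7 kg.
Tool frame: the origin (TCP) lies midway between the tips of the shut fingers; the grasp point (between the pads) lies 19 mm behind it; z points along the fingers, y is the line along which they close (so a half turn about z gives the same grasp; the last joint's range is limited). The gripper opens to 94 mm and grips with 3 to 60 N. Pads are 16 mm wide; open, the fingers measure 119 mm over their backs; the gripper's body (75 mm by 177 mm) begins 78 mm behind the grasp point.
Start: joints at [0.961, 0.426, 0.074, 1.606, -0.034, 1.111, -0.067], TCP at [0.3, -0.605, 0.205] pointing down, gripper open.
Joint ranges: [-2.85, 2.85], [-0.5, 2.14], [-1.23, 1.37], [0.21, 2.46], [-1.02, 4.16], [0.16, 2.05], [-2.73, 2.73]. Speed limits (rad/s): [1.89, 1.89, 2.39, 2.39, 3.01, 3.01, 3.01].

### API

Orientations are given as a unit quaternion [w, x, y, z].
In Python, from bench import env, eyes, ticket, recognise, regions_of gives the robot as it stands.
- The arm moves only by the tool play_rows, never from a script. Its argument "steps" is a list of rows, each a list of 3 entries, a list of its own where there are three numbers: the finger opening in cm, from 0 to 9.4, then the shift along the tool's x, y, z in cm, then the turn about the tool's z in degrees. In form: [[hand, [dx, dy, dz], twist], ...]. A call has exactly 5 rows; each row shifts and turns the commanded pose from where the row before left it, along the tool's axes as they then stand; what a row does not reach is not made up. A row lasts 1/8 s, in which the tool goes at most 62.5 mm and 10.7 degrees, less where a joint would pass 70% of its speed; a pose out of reach is approached as far as the arm can. A call is refused whole if a number of a shift passes 6.25 or a number of a turn 10.7, either way. A call with a gripper value outside its range is refused whole. The fingers move at their own pace and stop on an object; the grip force is fixed at half the most. Time passes only in rows, so rows that do not move let the fingers close, or fill a call up. It gives the time, the measured TCP pose, the force, the opening and the grip force at its end, in the units of the state.
- env.get_obs(): the state, without advancing time (a new reading comes with each control period).
- eyes.capture(name): name is "side" or "top" or "wrist"; returns the picture (400x640x3 uint8, red, green, blue); there is no depth.
- eyes.get_calibration(name): a dict with "vfov" (degrees; the focal length in pixels is half the picture's height over the tangent of half this angle, whatever the lens; pixels are square), "cx", "cy" (the principal point, pixels), "rvec" (rotation vector, rad) and "tvec" (3), from world to camera coordinates, as OpenCV has them; the wrist camera has in their place "T_tool_cam" (4x4, takes a point from camera to tool coordinates, whose origin is the TCP and whose axes are the flange's). Camera axes: x right, y down, z forward; pixel columns grow to the right and rows downward; lengths in m; the calibration is good to about 2 mm. A picture is of the moment at which its call begins: read the wrist's pose just before it. get_calibration takes no time and is no camera call.
- ticket.job_done(): hands the job in; it is judged then, once.
Trained networks look in the newest picture that a camera, given by its name, has taken for a name from the list of things; names that differ only in an ending like _2 or _b are one class to them, and where a whole thing is asked for, a point or a joint stands for the part that bears it (a point fixed in the world has none). Each returns a list of dicts, best first, with "p" (0 to 1); they miss things now and then, are a little off and sometimes report something else, mostly with a low value. They report only what shows in the picture. A call takes as long as a camera call. They do not tell look-alikes from the thing itself.
- recognise(camera, name): "location" ([x, y, z] in m, in world coordinates, good to about 4 mm: the middle of the surface that is visible of it).
- regions_of(camera, name): "pixels" (400x640 bool, what is visible of it).
The state is a dict: "time": time; "joint_positions": joint angles; "joint_vel": joint speeds; "effort": joint torques, N m; "tcp_pos": TCP position; "tool_rot": TCP orientation; "ft_force": force on the tool from outside, world axes, zero at the start; "moment": the same for the moment, N m; "finger_gap": finger opening in m; "finger_force": force on a finger pad.
Only numpy, scipy, OpenCV 4.12 (cv2) and the standard library are available. Lean on these libraries where they do the work, as an engineer would, in place of code of your own. Each camera call takes 0.05 s, during which the arm holds its last target. There are 200 camera calls.

### The job

Check the filter of the bench fume extractor: swing its red cover flap up and right back until it stays open by itself, then draw the filter straight up out of its slot by the orange loop. Hold it up to the inspection lamp, hanging upright about 10 cm in front of the lit panel, middle to middle and square to it, and finish there: the program ends with the filter still held still in the gripper, touching nothing else, and the cover left open. Leave the reel, the tape, the screwdriver and the jar where they are.

Things in the scene. Friction and masses are not known exactly. Their poses are not given: they have to be found in the camera images.
- extractor: bench fume extractor, fixed: grey housing 180 (x) x 180 (y) x 170 mm high, round black inlet on its front (own -x). Origin: centre of its underside, z up. Rear 50 mm (fan section) 170 mm high; in front of it a deck 126 mm high under the red cover. Slot in the deck 26 (x) x 125 (y) mm, 96 mm deep, centred at own x = -56 mm. Place and turn (to 0.3 rad) vary; may change sides with the lamp
- slot_mouth (a point): middle of the mouth of the filter slot, on the deck, 126 mm above the bench; axes as the extractor's
- cover (a joint): angle of the red cover flap: 0 closed, 2.2 rad fully back at its stop. No spring: let go below about 1.55 rad it falls shut, beyond about 1.75 rad it falls gently back to the stop and stays. Shell 130 (x) x 180 (y) x 44 mm deep, open below and at the hinge end, 160 g
- cover_tongue (a point): grip point in the black tongue that sticks out level from the middle of the flap's front top edge: 38 long, 30 wide (own y, along the hinge), 10 mm thick. The point is 28 mm out from the flap's front, in mid thickness, 165 mm above the bench when closed, free space beneath. Pinched across its width it can pivot between the pads as the flap swings. Axes turn with the flap
- cover_hinge (a point): middle of the flap's hinge line, which runs along the extractor's y: at own x = +40 mm of the extractor, 170 mm above the bench. The tongue point lies 158 mm in front of it and 5 mm lower when closed, and swings up and back about it (towards the extractor's +x). The point stays put; its axes turn with the flap
- filter: panel filter, white pleats in a blue frame 20 (x) x 120 (y, width) x 96 (z, height) mm, 0.13 to 0.25 kg, orange pull loop on the middle of the top edge. Origin: centre of its underside. In the slot its axes are the extractor's, its underside is 30 mm above the bench, the frame's top level with the deck; 2 to 3 mm of play all round, comes out straight up
- filter_middle (a point): middle of the filter's frame, 48 mm above its underside; axes as the filter's
- filter_loop (a point): grip point in the middle of the filter's orange loop: 36 wide (y), 12 thick (x), standing 36 mm up from the frame. The point is 118 mm above the filter's underside (148 mm above the bench in the slot), 14 mm below the loop's top. Best pinched across its 36 mm width, as the open cover stands close behind
- lamp_face (a point): middle of the lit white panel (134 x 94 mm; black frame 150 wide x 110 high x 18 mm) of the inspection lamp on a stand fixed to the bench. x points into the panel: the light shines along -x, level, so in front of the lamp is negative x; y along its width, z up. Height (160 to 220 mm above the bench), place and turn (to 0.35 rad) vary
- solder_reel: bystander: aluminium reel 56 mm across, 46 mm high, standing; origin under its centre
- tape_roll: bystander: yellow roll of tape 72 mm across, 24 mm high, lying flat; origin under its centre
- screwdriver: bystander: screwdriver with red handle, lying; origin under its middle
- flux_jar: bystander: amber jar with black cap, 48 mm across, 62 mm high; origin under its centre
- lamp: the inspection lamp's stand, fixed: round dark foot 120 mm across and an upright post, both 45 mm behind the plane of the lit panel. Origin: on the bench, straight below the lit panel's middle; axes as the panel's (own -x is the lit side)
Things that resemble listed ones, but are neither listed nor needed, are in the scene too. Of the things like the lamp, leave any that is purple or turquoise; of the rest the smaller one is meant.

How it is judged:
By the outcome, as a careful person would: the job done as asked, in the order asked, and still so for the second after the job is handed in, while the arm keeps its last pose, push and grip.
It also fails if it takes over 61 s, if anything falls off the work surface, if the arm or the gripper's body presses on something with over 40 N, if the wrist force passes 120 N, or if a joint passes its speed limit or range.

## Working session

There is one attempt and no reset: what is moved stays moved. The work goes in short steps, Python scripts to look and compute and a tool call to move; the robot and the scene stay as the last step left them, time stands still between calls to the robot, and variables do not carry over. Pictures are saved under pics/ and viewed, at most 10 in all, crops included, and the job is handed in when it is done.

Besides the shell and the picture viewer there is one more tool, called after "Emit:" as name([rows], argument=value, ...), one row to a line, values as JSON. play_rows: Moves the arm, as the interface text tells. Its arguments: {"type":"object","properties":{"steps":{"type":"array"}},"required":["steps"]}

```bash
ls; mkdir -p pics
cat > h.py <<'E'
import numpy as np, cv2
from scipy.spatial.transform import Rotation as R
from bench import env, eyes, ticket, recognise, regions_of
def cam(name):
    c=eyes.get_calibration(name); f=200/np.tan(np.radians(c["vfov"])/2)
    K=np.array([[f,0,c["cx"]],[0,f,c["cy"]],[0,0,1]])
    if "rvec" in c:
        Rm=cv2.Rodrigues(np.array(c["rvec"],float))[0]; return K,Rm,np.array(c["tvec"],float).ravel()
    o=env.get_obs(); q=o["tool_rot"]; T=np.eye(4); T[:3,:3]=R.from_quat(np.r_[q[1:],q[0]]).as_matrix(); T[:3,3]=o["tcp_pos"]
    M=np.linalg.inv(T@np.array(c["T_tool_cam"])); return K,M[:3,:3],M[:3,3]
def atz(C,u,v,z):
    K,Rm,t=C; d=Rm.T@np.linalg.inv(K)@[u,v,1]; o=-Rm.T@t; return o+d*(z-o[2])/d[2]
def proj(C,p):
    K,Rm,t=C; q=K@(Rm@np.array(p)+t); return q[:2]/q[2]
def save(n,im): cv2.imwrite("pics/"+n,im[:,:,::-1])
E
python3 - <<'E'
from h import *
for n in["side","top"]:
    C=cam(n); im=eyes.capture(n); save(n+".png",im); print(n,eyes.get_calibration(n), -C[1].T@C[2])
    for t in["extractor","cover_tongue","filter_loop","lamp","lamp_face","solder_reel","tape_roll","screwdriver","flux_jar"]:
        try: print(t,[(np.round(d["location"],3).tolist(),round(d["p"],2),proj(C,d["location"]).round().tolist()) for d in recognise(n,t)])
        except Exception as e: print(t,e)
print(env.get_obs())
E
```

```text
pics
side {'vfov': 45.41109544998595, 'cx': 317.6757721590499, 'cy': 204.86788421283717, 'rvec': array([ 2.17606001, -1.44678977,  0.45082056]), 'tvec': array([-0.41477339,  0.41523341,  1.70287413])} [-0.40781562 -0.60918264  1.64524131]
extractor [([0.474, 0.259, 0.172], 0.62, [197.0, 172.0])]
cover_tongue [([0.478, 0.256, 0.172], 0.62, [198.0, 172.0])]
filter_loop []
lamp [([0.8, -0.234, 0.163], 0.84, [345.0, 153.0]), ([0.578, -0.22, 0.251], 0.71, [321.0, 179.0]), ([0.38, -0.751, 0.246], 0.69, [450.0, 276.0]), ([0.6, -0.442, 0.321], 0.55, [383.0, 182.0])]
lamp_face [([0.607, -0.44, 0.317], 0.98, [383.0, 181.0]), ([0.372, -0.757, 0.308], 0.86, [456.0, 270.0]), ([0.787, -0.232, 0.205], 0.85, [344.0, 148.0]), ([0.578, -0.222, 0.253], 0.71, [322.0, 179.0]), ([0.477, 0.256, 0.171], 0.31, [198.0, 172.0])]
solder_reel [([0.578, -0.22, 0.253], 0.28, [321.0, 178.0])]
tape_roll []
screwdriver [([0.304, -0.255, 0.022], 0.63, [301.0, 273.0])]
flux_jar [([0.756, -0.007, 0.052], 0.73, [290.0, 161.0])]
top {'vfov': 47.232607399929606, 'cx': 318.00303271083743, 'cy': 198.97572955868867, 'rvec': a
[... 973 characters left out ...]
ions': array([ 0.96052098,  0.42610186,  0.07390753,  1.60602184, -0.03409925,
        1.11078941, -0.06706547]), 'joint_vel': array([-0.00122446,  0.00039664, -0.00121668,  0.00057076,  0.00064862,
        0.00060741, -0.00049891]), 'effort': array([ 5.43128990e-04, -9.35546279e+01,  3.66397105e+00, -4.54553032e+01,
       -4.87460650e-02,  1.32070103e-02, -5.93397817e-05]), 'tcp_pos': array([ 0.30009124, -0.60457242,  0.20545612]), 'tool_rot': array([-3.35050916e-05,  9.73581421e-01,  2.28340133e-01,  4.26857737e-06]), 'ft_force': array([ 0.16117707, -0.63263706,  0.55125631]), 'moment': array([-0.04889301, -0.00351774, -0.00434236]), 'finger_force': 0.0, 'finger_gap': 0.09386347282280788}
```

View pics/side.png

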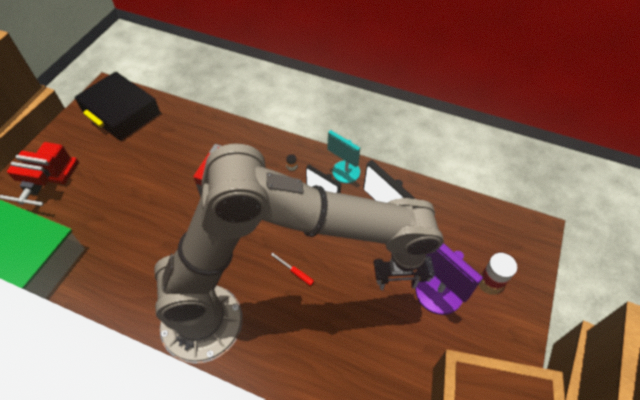

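View pics/top.png

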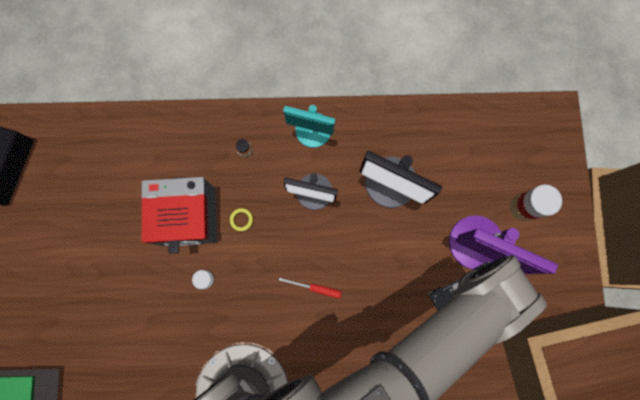

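The top view shows the extractor at about (175,212), its cover closed and the tongue at (174,246). There are four lamp-like things: turquoise (312,122), small black (312,190), large black (400,178) and purple (500,248). Leaving out turquoise and purple, the smaller of the two black ones, at (312,190), is the one meant. I'll confirm it in a crop and measure it.

```bash
cat >> h.py <<'E'
from scipy.optimize import minimize
def fitbox(C,mask,x0):
    # extractor pose x,y,yaw by silhouette
    L=np.array([[sx*.09,sy*.09,z] for sx in(-1,1) for sy in(-1,1) for z in(0,.17)])
    def cost(p):
        c,s=np.cos(p[2]),np.sin(p[2]); W=L@np.array([[c,s,0],[-s,c,0],[0,0,1]])+[p[0],p[1],0]
        h=cv2.convexHull((np.array([proj(C,w) for w in W])*16).astype(np.int32))
        m=np.zeros(mask.shape,np.uint8); cv2.fillPoly(m,[h],1,shift=4)
        return 1-(m&mask).sum()/(m|mask).sum()
    r=minimize(cost,x0,method="Nelder-Mead",options=dict(initial_simplex=[np.array(x0)+d for d in([0,0,0],[.02,0,0],[0,.02,0],[0,0,.15])],xatol=1e-4,fatol=1e-5))
    return r.x,r.fun
def quad(m):
    c=max(cv2.findContours(m.astype(np.uint8),cv2.RETR_EXTERNAL,cv2.CHAIN_APPROX_NONE)[0],key=cv2.contourArea)
    return cv2.approxPolyN(c,4)[0].astype(float)
def lampc(p,w=.134,h=.094):
    c,s=np.cos(p[3]),np.sin(p[3]); return np.array([p[:3]+np.array([-s*y,c*y,z]) for y,z in((w/2,h/2),(-w/2,h/2),(-w/2,-h/2),(w/2,-h/2))])
E
python3 - <<'E'
from h import *
im=eyes.capture("top"); C=cam("top")
save("crop.png",cv2.resize(im[90:260,130:450],None,fx=2.4,fy=2.4,interpolation=cv2.INTER_CUBIC))
for d in regions_of("top","extractor")[:3]:
    m=d["pixels"].astype(np.uint8); ys,xs=np.nonzero(m); print("ext",d["p"],m.sum(),xs.min(),xs.max(),ys.min(),ys.max())
    for x0 in([.54,.16,0],[.54,.16,.2],[.54,.16,-.2]): print(fitbox(C,m,x0))
for d in regions_of("top","lamp_face")[:4]:
    ys,xs=np.nonzero(d["pixels"]); print("lf",d["p"],len(xs),xs.mean(),ys.mean())
roi=im[165:215,275:345].astype(int); w=(roi.min(2)>140).astype(np.uint8); print(quad(w)+[275,165],w.sum())
roi=im[140:215,350:450].astype(int); w=(roi.min(2)>140).astype(np.uint8); print(quad(w)+[350,140],w.sum())
E
```

```text
ext 0.6 326 281 341 278 297
(array([0.54, 0.16, 0.  ]), np.float64(1.0))
(array([0.54, 0.16, 0.2 ]), np.float64(1.0))
(array([ 0.54,  0.16, -0.2 ]), np.float64(1.0))
ext 0.55 4927 142 217 176 251
(array([0.54271814, 0.1741828 , 0.04452514]), np.float64(0.04167497507477569))
(array([0.54292937, 0.17461739, 0.04166025]), np.float64(0.0405647245973354))
(array([0.54102998, 0.17378096, 0.05100809]), np.float64(0.04167497507477569))
lf 0.88 1951 506.0497180932855 249.14300358790365
lf 0.81 2125 399.6023529411765 176.05223529411765
lf 0.64 814 311.2862407862408 187.73095823095824
lf 0.62 900 309.4811111111111 119.42666666666666
[[333. 194.]
 [333. 202.]
 [287. 191.]
 [285. 183.]] 350
[[434. 194.]
 [422. 203.]
 [361. 174.]
 [367. 160.]] 1022
```

View pics/crop.png

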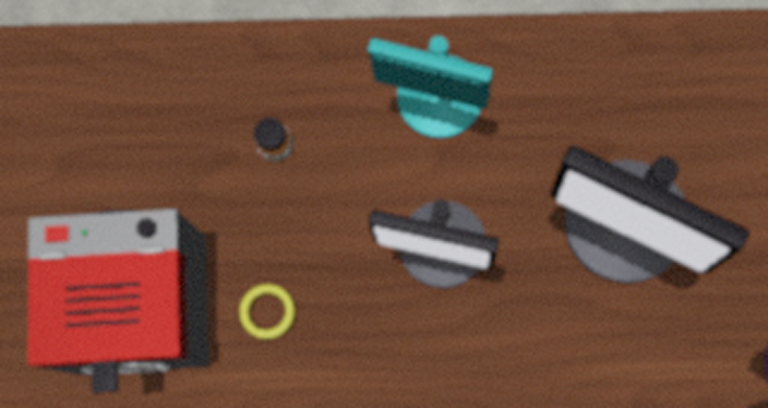

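The crop shows the small black lamp at (436,240), clearly smaller than the black one at (650,215), so it is the target. The extractor is near (0.542, 0.174) with yaw about 0.04. I'll raise the arm, turn the tool, then cross over.

Emit:
play_rows([
  [9.4,[0,0,-5],5],
  [9.4,[0,0,-5],5],
  [9.4,[0,0,-5],5],
  [9.4,[0,0,-5],5],
  [9.4,[0,0,-5],4],
])

```text
time: 1.78
tcp_pos: [0.3, -0.6043, 0.4573]
tool_rot: [0.0, 1.0, 0.02, 0.0]
ft_force: [0.7, -0.8, -0.2]
finger_gap: 0.0942
finger_force: 0.0
```

Emit:
play_rows([
  [9.4,[2,-5,0],0],
  [9.4,[2,-5,0],0],
  [9.4,[2,-5,0],0],
  [9.4,[2,-5,0],0],
  [9.4,[2,-5,0],0],
])

```text
time: 2.4
tcp_pos: [0.3899, -0.3488, 0.4557]
tool_rot: [0.0, 1.0, 0.021, 0.0]
ft_force: [0.0, -0.8, -0.0]
finger_gap: 0.0937
finger_force: 0.0
```

Emit:
play_rows([
  [9.4,[1,-6,0],0],
  [9.4,[1,-6,0],0],
  [9.4,[0,-6,0],0],
  [9.4,[0,-6,0],0],
  [9.4,[0,-6,0],0],
])

```text
time: 3.02
tcp_pos: [0.3964, -0.0481, 0.4557]
tool_rot: [0.0, 1.0, 0.021, 0.0]
ft_force: [1.3, 0.3, -0.1]
finger_gap: 0.094
finger_force: 0.0
```

Emit:
play_rows([
  [9.4,[0,-5,0],0],
  [9.4,[0,-5,0],0],
  [9.4,[0,-5,0],0],
  [9.4,[0,-5,0],0],
  [9.4,[0,0,0],0],
])

```text
time: 3.65
tcp_pos: [0.3878, 0.1529, 0.4557]
tool_rot: [-0.0, 1.0, 0.024, 0.0]
ft_force: [-0.3, -1.2, -0.4]
finger_gap: 0.094
finger_force: 0.0
```

Run:
```python
from h import *
C=cam("wrist"); im=eyes.capture("wrist"); save("w1.png",im)
for t in["extractor","cover_tongue"]:
    print(t,[(np.round(d["location"],3).tolist(),round(d["p"],2),proj(C,d["location"]).round().tolist()) for d in recognise("wrist",t)])
Cs=cam("side"); ims=eyes.capture("side"); save("s2.png",cv2.resize(ims[100:240,250:450],None,fx=4,fy=4,interpolation=cv2.INTER_CUBIC))
Ct=cam("top"); imt=eyes.capture("top")
for n,i,(a,b,c,d) in(("side",ims,(150,215,285,350)),("top",imt,(165,215,275,345))):
    w=(i[a:b,c:d].astype(int).min(2)>140).astype(np.uint8); print(n,(quad(w)+[c,a]).tolist(),w.sum())
```

```text
extractor [([0.549, 0.173, 0.171], 0.83, [307.0, 62.0])]
cover_tongue [([0.522, 0.175, 0.171], 0.61, [305.0, 82.0]), ([0.546, 0.178, 0.17], 0.45, [304.0, 64.0])]
side [[336.0, 186.0], [336.0, 203.0], [307.0, 185.0], [307.0, 168.0]] 508
top [[333.0, 194.0], [333.0, 202.0], [287.0, 191.0], [285.0, 183.0]] 354
```

View pics/w1.png

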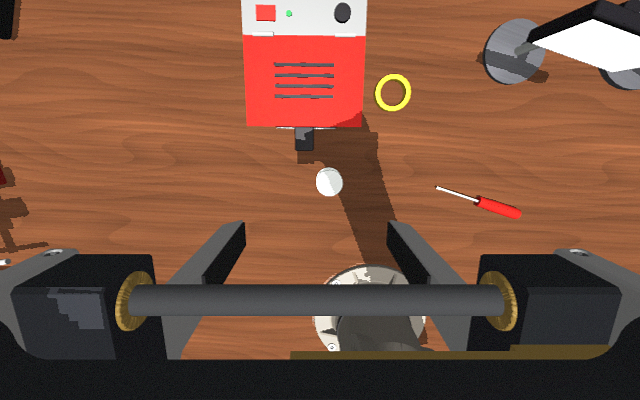

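View pics/s2.png

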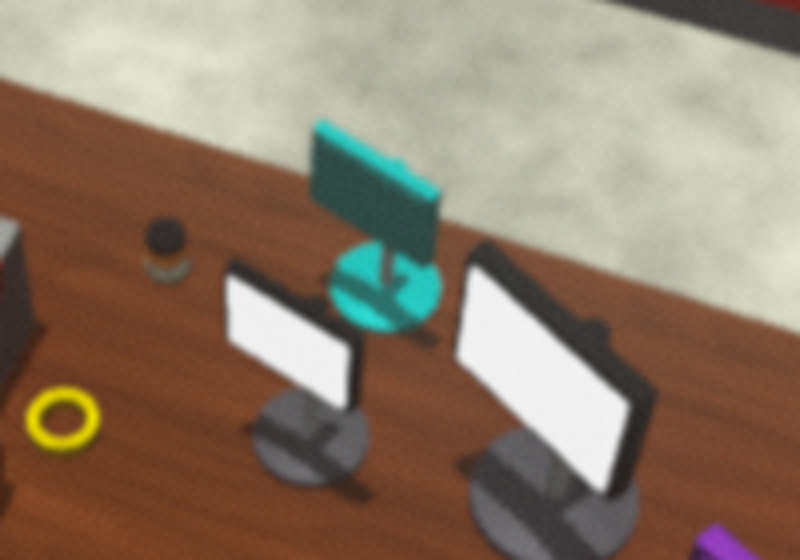

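The wrist view shows the tongue at (304,139), and the red top's front corners at about (247,127) and (363,126). The side view shows the lit panel of the small lamp clearly.

Run:
```python
from h import *
from scipy.optimize import least_squares
C=cam("wrist"); im=eyes.capture("wrist").astype(int)
red=((im[...,0]>170)&(im[...,1]<90)&(im[...,2]<90)).astype(np.uint8); red[:,:200]=0; red[:,400:]=0; red[:30]=0
q=quad(red); P=np.array([atz(C,*p,.17) for p in q]); print(q.tolist(),P.round(4).tolist())
for u,v in((295,128),(314,128),(295,150),(314,150)): print("tongue",atz(C,u,v,.17).round(4))
S=cam("side");T=cam("top")
def order(q):  # world left(+y) top, right top, right bottom, left bottom in image: left=smaller col
    i=np.argsort(q[:,0]); l=q[i[:2]]; r=q[i[2:]]; l=l[np.argsort(l[:,1])]; r=r[np.argsort(r[:,1])]; return np.array([l[0],r[0],r[1],l[1]])
qs=order(np.array([[336,186],[336,203],[307,185],[307,168.]])); qt=order(np.array([[333,194],[333,202],[287,191],[285,183.]]))
f=lambda p:np.r_[(np.array([proj(S,c) for c in lampc(p)])-qs).ravel(),(np.array([proj(T,c) for c in lampc(p)])-qt).ravel()]
r=least_squares(f,[.58,-.23,.2,-.2]); print("lamp",r.x.round(4),r.fun.round(1))
```

```text
[[362.0, 36.0], [358.0, 126.0], [243.0, 126.0], [238.0, 36.0]] [[0.5885, 0.0885, 0.17], [0.4608, 0.0847, 0.17], [0.4535, 0.265, 0.17], [0.5811, 0.2696, 0.17]]
tongue [0.4538 0.1834 0.17  ]
tongue [0.455  0.1536 0.17  ]
tongue [0.4195 0.1826 0.17  ]
tongue [0.4208 0.1523 0.17  ]
lamp [ 0.5724 -0.2228  0.2183 -0.2569] [-0.3  0.9  0.2  0.8 -0.8 -1.3  0.  -0.9  0.4  0.8  0.3  1.  -0.8 -1.3
  0.7 -0.7]
```

Emit:
play_rows([
  [7,[4.2,-1.3,1],0.5],
  [7,[0,0,5],0],
  [7,[0,0,5],0],
  [7,[0,0,5],0],
  [7,[0,0,5],0],
])

```text
time: 4.58
tcp_pos: [0.4302, 0.1637, 0.2441]
tool_rot: [0.0, 1.0, 0.016, 0.0]
ft_force: [2.0, -0.2, -0.3]
finger_gap: 0.0699
finger_force: 0.0
```

Run:
```python
from h import *
C=cam("wrist"); im=eyes.capture("wrist"); save("w2.png",im); o=env.get_obs(); print(o["tcp_pos"],o["tool_rot"])
print([ (d["p"],d["location"]) for d in recognise("wrist","cover_tongue")])
for n,p in(("tongue",(.429,.168,.170)),):print(proj(C,p))
```

```text
[0.42752529 0.16233622 0.23848993] [ 9.29712354e-04  9.99868275e-01  1.58951566e-02 -3.14848608e-03]
[(0.96, [0.521, 0.1778, 0.1707])]
[310.47520764 205.86321204]
```

View pics/w2.png

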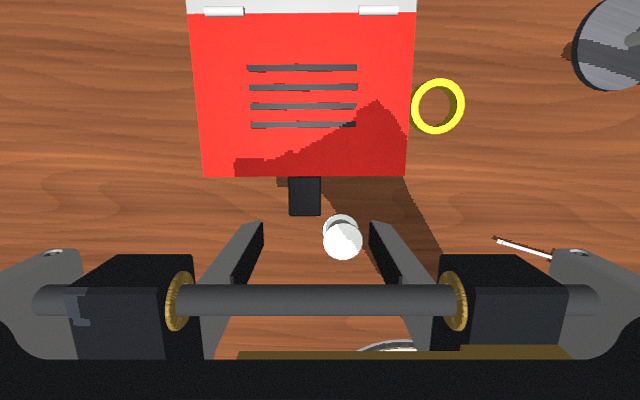

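The tongue spans (289–321, 177–216). The red front corners are at (203,177) and (405,177).

Run:
```python
from h import *
C=cam("wrist")
for u,v in((203,177),(405,177),(188,13),(415,13),(289,177),(321,177),(289,216),(321,216),(305,206)): print(u,v,atz(C,u,v,.17).round(4))
print(env.get_obs()["tcp_pos"],env.get_obs()["tool_rot"])
```

```text
203 177 [0.4503 0.2621 0.17  ]
405 177 [0.456  0.0844 0.17  ]
188 13 [0.5783 0.2654 0.17  ]
415 13 [0.5841 0.0907 0.17  ]
289 177 [0.4527 0.1865 0.17  ]
321 177 [0.4536 0.1584 0.17  ]
289 216 [0.4167 0.1862 0.17  ]
321 216 [0.4176 0.1571 0.17  ]
305 206 [0.4266 0.1718 0.17  ]
[0.42788361 0.16271504 0.24173778] [ 8.45169379e-04  9.99864379e-01  1.61162008e-02 -3.28302133e-03]
```

Emit:
play_rows([
  [7,[-0.1,-0.9,2],0],
  [7,[0,0,4],0],
  [7,[0,0,3.5],0],
  [7,[0,0,0],0],
  [7,[0,0,0],0],
])

```text
time: 5.3
tcp_pos: [0.43, 0.1738, 0.1526]
tool_rot: [-0.0, 1.0, 0.016, 0.001]
ft_force: [-0.7, 0.3, 0.5]
finger_gap: 0.0698
finger_force: 0.0
```

Emit:
play_rows([
  [2,[0,0,0],0],
  [2,[0,0,0],0],
  [2,[0,0,0],0],
  [2,[0,0,0],0],
  [2,[0,0,0],0],
])

```text
time: 5.92
tcp_pos: [0.4288, 0.1741, 0.1506]
tool_rot: [-0.0, 1.0, 0.017, 0.0]
ft_force: [-0.3, 5.1, -0.7]
finger_gap: 0.0296
finger_force: 30.0
```

Emit:
play_rows([
  [2,[0.18,0,-2.33],0],
  [2,[0.52,0,-2.28],0],
  [2,[0.86,0,-2.18],0],
  [2,[1.17,0,-2.02],0],
  [2,[1.46,0,-1.82],0],
])

```text
time: 6.55
tcp_pos: [0.4703, 0.1757, 0.2574]
tool_rot: [-0.0, 1.0, 0.017, -0.0]
ft_force: [1.1, 6.9, -6.2]
finger_gap: 0.0296
finger_force: 30.0
```

Emit:
play_rows([
  [2,[1.72,0,-1.59],0],
  [2,[1.94,0,-1.31],0],
  [2,[2.11,0,-1.01],0],
  [2,[2.23,0,-0.68],0],
  [2,[2.32,0,-0.34],0],
])

```text
time: 7.18
tcp_pos: [0.5739, 0.1796, 0.3068]
tool_rot: [-0.001, 1.0, 0.017, -0.0]
ft_force: [-3.3, 6.5, 3.2]
finger_gap: 0.0292
finger_force: 30.0
```

Emit:
play_rows([
  [2,[2.33,0,0],0],
  [2,[2.31,0,0.36],0],
  [2,[1.5,0,0.43],0],
  [2,[0,0,0],0],
  [2,[0,0,0],0],
])

```text
time: 7.8
tcp_pos: [0.6367, 0.182, 0.3003]
tool_rot: [-0.001, 1.0, 0.017, 0.002]
ft_force: [4.2, 5.8, 15.3]
finger_gap: 0.0265
finger_force: 30.0
```

Emit:
play_rows([
  [7,[0,0,0],0],
  [7,[0,0,0],0],
  [7,[0,0,0],0],
  [7,[-1,0,-4],0],
  [7,[-3,0,-5],0],
])

```text
time: 8.43
tcp_pos: [0.5949, 0.1783, 0.3876]
tool_rot: [0.0, 1.0, 0.016, -0.002]
ft_force: [0.7, 0.5, 1.5]
finger_gap: 0.0695
finger_force: 0.0
```

Emit:
play_rows([
  [7,[-4,0,0],0],
  [7,[-4,0,0],0],
  [7,[-5,0,0],0],
  [7,[-5,0,0],0],
  [7,[0,0,0],0],
])

```text
time: 9.05
tcp_pos: [0.4128, 0.1731, 0.389]
tool_rot: [0.001, 1.0, 0.017, 0.001]
ft_force: [0.5, 0.1, 0.4]
finger_gap: 0.0704
finger_force: 0.0
```

Run:
```python
from h import *
C=cam("wrist"); im=eyes.capture("wrist"); save("w3.png",im); o=env.get_obs(); print(o["tcp_pos"],o["tool_rot"])
for t in("filter_loop","filter","cover"): print(t,[ (d["p"],d["location"],proj(C,d["location"]).round()) for d in recognise("wrist",t)])
print(proj(C,(.487,.174,.158)))
```

```text
[0.41442481 0.17285812 0.38884824] [6.06897208e-04 9.99861597e-01 1.65926352e-02 1.05035096e-03]
filter_loop [(0.89, [0.4922, 0.1783, 0.1271], array([313., 119.])), (0.71, [0.5764, 0.174, 0.1269], array([318.,  58.]))]
filter [(0.85, [0.4879, 0.1784, 0.1273], array([313., 122.]))]
cover [(0.92, [0.6033, 0.1816, 0.2034], array([313.,  16.]))]
[316.22211091 122.88677893]
```

View pics/w3.png

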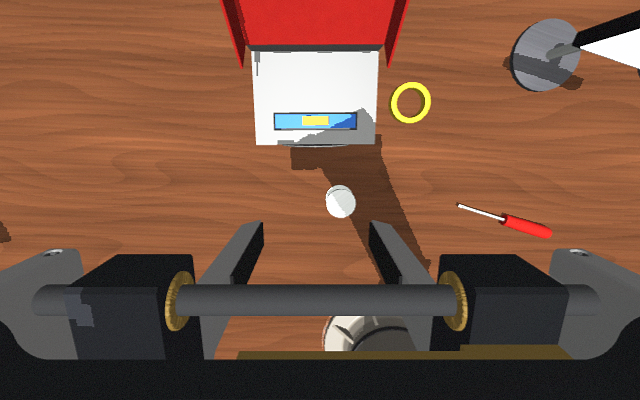

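The cover stays open. The slot and filter are at (274–357, 113–129) and the loop's top is at (302–329, 116–125).

Run:
```python
from h import *
C=cam("wrist"); print("loop",atz(C,315.5,120.5,.162).round(4), atz(C,302,120.5,.162).round(4), atz(C,329,120.5,.162).round(4),"frame",atz(C,315.5,121,.126).round(4),atz(C,274,121,.126).round(4),atz(C,357,121,.126).round(4))
T=cam("top"); eyes.capture("top")
print([ (d["p"],d["location"]) for d in recognise("top","filter_loop")],env.get_obs()["tcp_pos"])
```

```text
loop [0.4925 0.1752 0.162 ] [0.4919 0.1936 0.162 ] [0.4931 0.1569 0.162 ] frame [0.4923 0.1752 0.126 ] [0.4903 0.2367 0.126 ] [0.4944 0.1137 0.126 ]
[(0.58, [0.4862, 0.1585, 0.1263])] [0.41588076 0.17296487 0.38781578]
```

Emit:
play_rows([
  [7,[3.8,-0.1,0],0],
  [7,[3.7,-0.1,2],0],
  [7,[0,0,4.5],0],
  [7,[0,0,4.5],0],
  [7,[0,0,4],0],
])

```text
time: 9.98
tcp_pos: [0.4903, 0.1775, 0.236]
tool_rot: [-0.0, 1.0, 0.016, -0.001]
ft_force: [1.3, -0.4, 0.2]
finger_gap: 0.07
finger_force: 0.0
```

Run:
```python
from h import *
C=cam("wrist"); im=eyes.capture("wrist"); o=env.get_obs(); print(o["tcp_pos"],o["tool_rot"])
hsv=cv2.cvtColor(im,cv2.COLOR_RGB2HSV)
m=cv2.inRange(hsv,(8,120,120),(32,255,255)); m[:,:240]=0; m[:,400:]=0; m[260:]=0
n,l,s,c=cv2.connectedComponentsWithStats(m)
for i in np.argsort(-s[1:,4])[:4]+1: print(s[i],c[i].round(), hsv[l==i].mean(0).round())
d=regions_of("wrist","filter_loop")
for e in d[:2]:
    ys,xs=np.nonzero(e["pixels"]); print(e["p"],xs.min(),xs.max(),ys.min(),ys.max())
i=np.argmax(s[1:,4])+1; x,y,w,h,_=s[i]; print([atz(C,a,b,.162).round(4) for a,b in((x,y),(x+w,y+h))])
```

```text
[0.48822868 0.17643758 0.23142263] [ 4.89864032e-04  9.99856969e-01  1.65298926e-02 -3.54461015e-03]
[ 258  227  116   33 2922] [310. 244.] [ 11. 152. 152.]
[297 198  40  13 510] [317. 204.] [ 14. 202. 233.]
[308 191   1   2   2] [308. 192.] [ 13. 235. 120.]
[334 191   1   1   1] [334. 191.] [ 13. 238. 120.]
[array([0.467, 0.23 , 0.162]), array([0.4372, 0.1196, 0.162 ])]
```

Run:
```python
from h import *
C=cam("wrist"); print([atz(C,a,b,.162).round(4) for a,b in((297,204.5),(337,204.5),(317,198),(317,211),(317,204.5))],env.get_obs()["tcp_pos"])
```

```text
[array([0.4883, 0.1931, 0.162 ]), array([0.4894, 0.1569, 0.162 ]), array([0.4949, 0.1752, 0.162 ]), array([0.4827, 0.1748, 0.162 ]), array([0.4888, 0.175 , 0.162 ])] [0.48853723 0.17660171 0.23423353]
```

Emit:
play_rows([
  [7,[0,0.15,3.5],0],
  [7,[0,0,3.5],0],
  [7,[0,0,3],0],
  [7,[0,0,0],0],
  [7,[0,0,0],0],
])

```text
time: 10.7
tcp_pos: [0.4913, 0.1766, 0.1399]
tool_rot: [-0.0, 1.0, 0.016, 0.001]
ft_force: [0.6, -0.1, -0.1]
finger_gap: 0.0701
finger_force: 0.0
```

Emit:
play_rows([
  [2,[0,0,0],0],
  [2,[0,0,0],0],
  [2,[0,0,0],0],
  [2,[0,0,0],0],
  [2,[0,0,0],0],
])

```text
time: 11.32
tcp_pos: [0.4903, 0.1762, 0.1384]
tool_rot: [-0.0, 1.0, 0.017, 0.0]
ft_force: [-0.7, 0.5, 1.9]
finger_gap: 0.0357
finger_force: 30.0
```

Gripped, but about 9 mm higher than planned. I'll regrip lower.

Emit:
play_rows([
  [7,[0,0,0],0],
  [7,[0,0,0],0],
  [7,[0,0,0.8],0],
  [7,[0,0,0],0],
  [7,[0,0,0],0],
])

```text
time: 11.95
tcp_pos: [0.4901, 0.1761, 0.1301]
tool_rot: [-0.0, 1.0, 0.017, -0.0]
ft_force: [0.4, -0.0, 0.0]
finger_gap: 0.0699
finger_force: 0.0
```

Emit:
play_rows([
  [2,[0,0,0],0],
  [2,[0,0,0],0],
  [2,[0,0,0],0],
  [2,[0,0,0],0],
  [2,[0,0,0],0],
])

```text
time: 12.58
tcp_pos: [0.4902, 0.1761, 0.1302]
tool_rot: [-0.0, 1.0, 0.017, 0.0]
ft_force: [-0.5, 0.7, 0.2]
finger_gap: 0.0355
finger_force: 30.0
```

Emit:
play_rows([
  [2,[0,0,-0.5],0],
  [2,[0,0,-1],0],
  [2,[0,0,-1],0],
  [2,[0,0,-1],0],
  [2,[0,0,-1],0],
])

```text
time: 13.2
tcp_pos: [0.4903, 0.1761, 0.1761]
tool_rot: [-0.0, 1.0, 0.017, 0.0]
ft_force: [0.2, 0.1, -2.7]
finger_gap: 0.0358
finger_force: 30.0
```

Emit:
play_rows([
  [2,[0,0,-1.5],0],
  [2,[0,0,-2.5],0],
  [2,[0,0,-3],0],
  [2,[0,0,-4],0],
  [2,[0,0,-4],0],
])

```text
time: 13.82
tcp_pos: [0.4898, 0.1761, 0.3272]
tool_rot: [-0.0, 1.0, 0.017, 0.0]
ft_force: [-0.0, -0.2, -1.7]
finger_gap: 0.0359
finger_force: 30.0
```

Run:
```python
from h import *
C=cam("wrist"); im=eyes.capture("wrist"); save("w4.png",im); o=env.get_obs(); print(o["tcp_pos"],o["tool_rot"],o["ft_force"],o["moment"],o["finger_gap"])
```

```text
[0.49137541 0.17712179 0.33227844] [-8.42533471e-04  9.99854097e-01  1.68146562e-02  2.88822470e-03] [1.36997225 1.42069233 3.75581301] [ 0.11315687 -0.35011167 -0.00287801] 0.03580143985840579
```

View pics/w4.png

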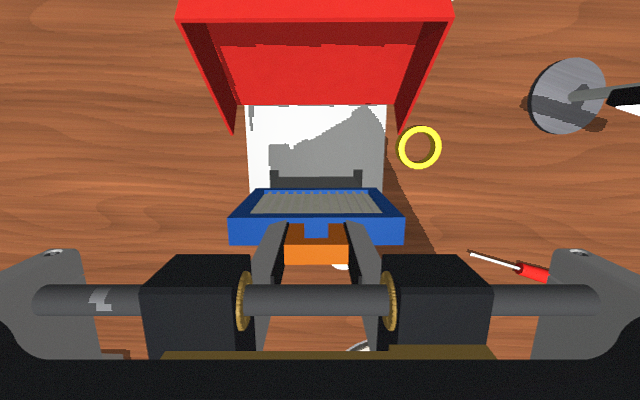

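The filter is out and hanging in the grip. Next I'll move halfway and measure the lamp from close by.

Emit:
play_rows([
  [2,[-0.5,2,-0.5],0],
  [2,[-1,4,-1],0],
  [2,[-1.5,5,-1],0],
  [2,[-1.5,5,0],0],
  [2,[-0.5,3,0],0],
])

```text
time: 14.5
tcp_pos: [0.4456, -0.0177, 0.351]
tool_rot: [0.0, 1.0, 0.016, 0.0]
ft_force: [-0.2, -0.3, -2.5]
finger_gap: 0.0357
finger_force: 30.0
```

Emit:
play_rows([
  [2,[0,1,0],0],
  [2,[0,0,0],0],
  [2,[0,0,0],0],
  [2,[0,0,0],0],
  [2,[0,0,0],0],
])

```text
time: 15.12
tcp_pos: [0.4469, -0.025, 0.3501]
tool_rot: [-0.0, 1.0, 0.017, -0.0]
ft_force: [0.6, 0.5, -2.0]
finger_gap: 0.0361
finger_force: 30.0
```

Run:
```python
from h import *
C=cam("wrist"); im=eyes.capture("wrist"); save("w5.png",im); o=env.get_obs(); print(o["tcp_pos"],o["tool_rot"])
p=[.5724,-.2228,.2183,-.2569]; print([proj(C,c).round() for c in lampc(p)])
w=(im.min(2)>200).astype(np.uint8); n,l,s,c=cv2.connectedComponentsWithStats(w)
for i in np.argsort(-s[1:,4])[:4]+1: print(s[i],quad((l==i)).tolist())
```

```text
[ 0.44691836 -0.02511099  0.35017452] [-7.94598453e-05  9.99857426e-01  1.68854854e-02 -2.88489282e-05]
[array([481.,  41.]), array([623.,  90.]), array([540., 100.]), array([435.,  65.])]
[   94    66   144   102 11494] [[231.0, 66.0], [238.0, 172.0], [110.0, 164.0], [94.0, 66.0]]
[ 435   39  186   60 5082] [[626.0, 87.0], [540.0, 99.0], [432.0, 63.0], [479.0, 38.0]]
[266 316  54  24 599] [[323.0, 316.0], [314.0, 333.0], [266.0, 339.0], [271.0, 316.0]]
[216 209  18  29 292] [[233.0, 209.0], [227.0, 240.0], [216.0, 229.0], [216.0, 209.0]]
```

View pics/w5.png

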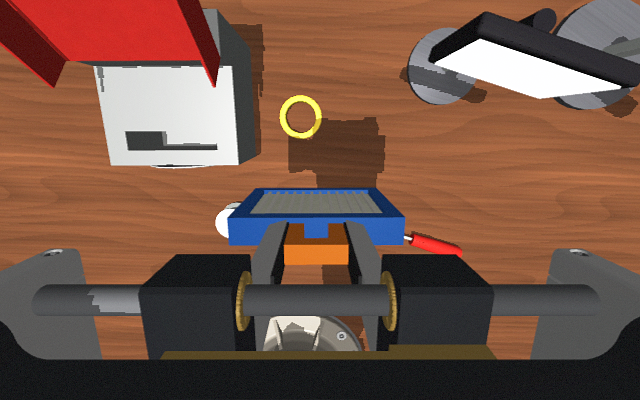

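Only the panel at (432–626, 38–99) matters, and it agrees with the prediction to within 1–3 px. I'll refine the fit and check the filter's tilt.

Run:
```python
from h import *
from scipy.optimize import least_squares
W=cam("wrist");S=cam("side");T=cam("top")
Q=[(S,[[307,168],[336,186],[336,203],[307,185]],1),(T,[[285,183],[333,194],[333,202],[287,191]],1),(W,[[479,38],[626,87],[540,99],[432,63]],.7)]
f=lambda p:np.concatenate([(w*(np.array([proj(C,c) for c in lampc(p)])-q)).ravel() for C,q,w in Q])
r=least_squares(f,[.58,-.23,.2,-.2],loss="soft_l1"); p=r.x; print("lamp",p.round(4),f(p).round(1))
o=env.get_obs(); q=o["tool_rot"]; Rt=R.from_quat(np.r_[q[1:],q[0]]).as_matrix(); t=o["tcp_pos"]
# filter corners in tool frame: top z +.004, bottom z +.100
for n,(y,x,z) in dict(toprear=(.06,.01,.004),topfront=(.06,-.01,.004),botrear=(.06,.01,.1)).items():
    print(n,[proj(W,t+Rt@[x,sg*y,z]).round() for sg in(-1,1)])
c,s=np.cos(p[3]),np.sin(p[3]); print("target mid",p[:3]-.1*np.array([c,s,0]))
```

```text
lamp [ 0.5742 -0.2217  0.2193 -0.2515] [-0.4  0.3  0.1  0.1 -0.8 -2.  -0.1 -1.4 -0.   0.2 -0.1  0.2 -1.1 -2.
  0.2 -1.3  0.8  0.8 -1.6  0.4  0.3 -0.8  1.7  0.1]
toprear [array([225., 219.]), array([405., 218.])]
topfront [array([227., 246.]), array([403., 246.])]
botrear [array([255., 188.]), array([376., 188.])]
target mid [ 0.47735578 -0.19681434  0.21927536]
```

Emit:
play_rows([
  [2,[0,2,0],0],
  [2,[0,4.5,0],0],
  [2,[0.5,5,0],0],
  [2,[1,4,0],0],
  [2,[1,1.8,0],0],
])

```text
time: 15.8
tcp_pos: [0.4776, -0.1996, 0.3499]
tool_rot: [-0.0, 1.0, 0.015, -0.0]
ft_force: [0.6, 1.3, -1.0]
finger_gap: 0.036
finger_force: 30.0
```

Emit:
play_rows([
  [2,[0,0,-0.2],4],
  [2,[0,0,1],4],
  [2,[0,0,2],4.3],
  [2,[0,0,2],4],
  [2,[0,0,1.5],0],
])

```text
time: 16.42
tcp_pos: [0.4778, -0.1968, 0.2864]
tool_rot: [-0.0, 0.992, -0.125, -0.0]
ft_force: [-0.1, -0.0, -2.1]
finger_gap: 0.0358
finger_force: 30.0
```

Emit:
play_rows([
  [2,[0,0,0.8],0],
  [2,[0,0,0],0],
  [2,[0,0,0],0],
  [2,[0,0,0],0],
  [2,[0,0,0],0],
])

```text
time: 17.05
tcp_pos: [0.4777, -0.1976, 0.2795]
tool_rot: [0.0, 0.992, -0.125, 0.0]
ft_force: [-0.5, 0.4, -1.6]
finger_gap: 0.0357
finger_force: 30.0
```

Run:
```python
from h import *
o=env.get_obs(); q=o["tool_rot"]; Rt=R.from_quat(np.r_[q[1:],q[0]]).as_matrix(); t=o["tcp_pos"]; psi=np.arctan2(Rt[1,0],Rt[0,0])
print(t,psi,Rt[:,2]); d=Rt.T@(np.array([.477,-.197,.271])-t); print("shift cm",d*100,"twist",np.degrees(psi+.2515))
C=cam("wrist"); im=eyes.capture("wrist"); a=im
W=cam("side"); b=eyes.capture("side")[100:300,220:460]
cv2.imwrite("pics/f.png",np.vstack([a,cv2.resize(b,(640,533))[0:200+150]])[:,:,::-1][:600] if 0 else np.hstack([cv2.resize(a[:260],(400,163)),cv2.resize(b,(400,333))[:163]])[:,:,::-1])
save("f.png",np.vstack([cv2.resize(a[:270],(640,270)),cv2.resize(b[20:130],(640,293),interpolation=cv2.INTER_CUBIC)]))
```

```text
[ 0.47768949 -0.19762756  0.27950406] -0.25127318748899885 [ 4.76008772e-04 -1.25439265e-04 -9.99999879e-01]
shift cm [-0.08280557 -0.04364467  0.8503652 ] twist 0.012995399621130504
```

View pics/f.png

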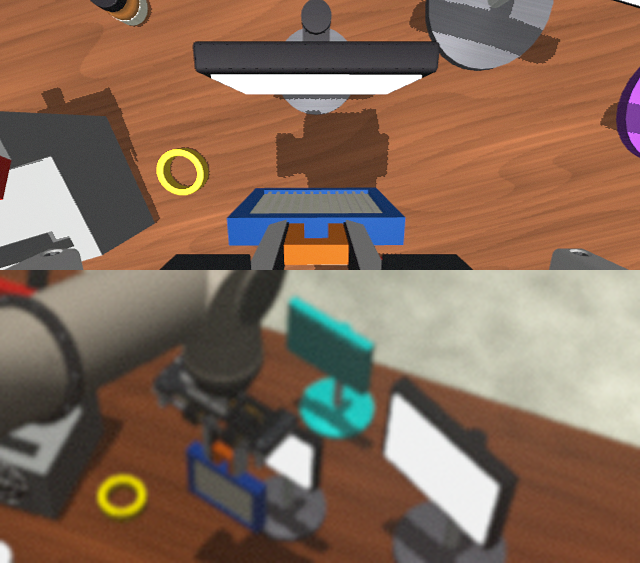

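The filter is square to the panel and centred on it (both middles at column 316). It needs to go 0.85 cm lower.

Emit:
play_rows([
  [2,[-0.1,0,0.4],0],
  [2,[0,0,0.45],0],
  [2,[0,0,0],0],
  [2,[0,0,0],0],
  [2,[0,0,0],0],
])

```text
time: 17.77
tcp_pos: [0.4767, -0.1974, 0.2708]
tool_rot: [-0.0, 0.992, -0.125, 0.0]
ft_force: [0.1, -0.4, -2.1]
finger_gap: 0.0358
finger_force: 30.0
```

Run:
```python
from h import *
from scipy.optimize import least_squares
o=env.get_obs(); print(o["tcp_pos"],o["tool_rot"],o["finger_gap"],o["joint_vel"].round(3))
C=cam("wrist"); im=eyes.capture("wrist"); w=(im[:130,180:450].min(2)>200).astype(np.uint8); q=quad(w)+[180,0]
i=np.argsort(q[:,1]); t=q[i[:2]]; b=q[i[2:]]; t=t[np.argsort(t[:,0])]; b=b[np.argsort(b[:,0])]; print(q.tolist())
# far-from-camera edge = panel bottom (lower panel appears where?)
p=np.array([.5742,-.2217,.2193,-.2515]); P=[proj(C,c).round(1) for c in lampc(p)]; print(P)
q=np.array([min(q,key=lambda a:np.linalg.norm(a-x)) for x in P])
r=least_squares(lambda z:(np.array([proj(C,c) for c in lampc(z)])-q).ravel(),p); print(r.x.round(4),r.fun.round(1))
```

```text
[ 0.47665703 -0.19735764  0.27077002] [-1.99201439e-05  9.92112726e-01 -1.25348857e-01  4.89581238e-05] 0.03576832456845589 [-0.001 -0.001 -0.001 -0.001 -0.     0.001  0.001]
[[433.0, 70.0], [389.0, 91.0], [243.0, 91.0], [198.0, 70.0]]
[array([200.8,  72.5]), array([427.6,  72.6]), array([388.4,  91.1]), array([241. ,  91.1])]
[ 0.5742 -0.2226  0.2243 -0.2511] [ 1.   0.5 -0.6  0.5  1.8 -0.8 -2.4 -0.8]
```

```bash
python3 -c "
from h import *
print(ticket.job_done())"
```

```text
the job is handed in; nothing more can be done
None
```

The job is handed in at about 18 s: the cover was left open, and the filter is held still and upright about 10 cm in front of the small black lamp's panel, square and centred (one last view put the panel about 5 mm higher than I used); I saw no verdict.

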